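# Unload the drawer-front clamping jig

## Task

The veneer repair has cured, so unload the jig. First slide the steel hold-down stop along its T-slot to the open end, lift it out and stand it upright on its foot in the middle of the square steel tray; then take the stack apart from the top, one piece at a time: the round weight onto the middle of the round cork mat, the pale wooden caul flat, centred and lengthwise on the grey felt, and last the dark drawer front flat, centred and lengthwise across the two bearers of the wooden rack. Set everything down without dropping it, and leave the glue bottle standing where it is.

Things in the scene. Friction and masses are not known exactly. Their poses are not given: they have to be found in the camera images.
- jig: fixed plywood board 250 x 110 x 12 mm, origin under its centre. Two bearers (tops z=29) carry the drawer front, centred near x=-40. Aluminium T-slot rail on y=0 from x=42 to the board's edge x=125: 41 wide, lip tops z=29, slot 12 wide, channel 31 wide, z=15 to 24. Open at the +x end, only table beyond: the stop can rise once its origin is past x=143.
- stop: dark steel stop in the T-slot, 0.22 kg. Origin under its foot's centre. Foot 36 x 28 x 6 mm, neck 9 wide to z=13, body 30 x 26 (x, y) from z=13 to 53, tongue 20 wide to x=-34 at z=33-43. Starts on the rail's lips at jig x=62-66, y=0, z=16, axes as the jig's, tongue over the drawer front's end. Slides freely, 1.5 mm side play. Stands on its foot. Grip across y.
- weight: round steel weight, top of the stack, resting on the caul. Origin at the centre of its underside. Disc 42 mm diameter, 28 mm high, with a knob 20 mm in diameter on top reaching z = 48. Loose, about 0.3 kg. Grip it round the disc.
- caul: pale hardwood block, 100 x 44 x 26 mm (x, y, z), origin at the centre of its underside. Lies on the drawer front, under the weight. Loose, about 0.09 kg.
- drawer_front: dark wooden board 160 x 60 x 18 mm (x, y, z) with two thin paler lines, origin at the centre of its underside. Bottom of the stack, on the jig's bearers, its underside 17 mm above the plywood. Loose, 0.13 kg. The stop's tongue overlaps its +x end by about 10 mm with 2 mm of air: it cannot rise until the stop has gone.
- tray: place for the stop: fixed square steel tray 100 x 100 mm, rim 10 mm high, walls 3 mm, floor 3 mm thick. Origin at the centre of its underside.
- cork_mat: place for the weight: fixed round cork mat, 84 mm diameter, 5 mm thick. Origin at the centre of its underside.
- felt: place for the caul: fixed grey felt rectangle 140 x 75 x 4 mm (x, y, z). Origin at the centre of its underside; its long side is x.
- rack: place for the drawer front: fixed pale wooden rack, a spine 130 x 30 x 8 mm along x under two cross bearers 14 mm wide and 80 mm long (y) at x = -55 and +55, their tops at z = 20. Origin at the centre of its underside. The drawer front lies lengthwise along x across both bearers.
- glue_bottle: bystander: yellow bottle with red cap, 44 mm diameter, 120 mm high, standing loose on the bench. Origin at the centre of its underside. Leave it where it is.
Mind the look-alikes: they are no part of the job. Leave any red or turquoise look-alike of the drawer_front alone.

How it is judged:
On the way, in this order (a step that is already met when the one before it is completed fails the run):
1. the stop stands released in the tray, and the drawer front still lies in the jig (horizontal distance between stop and tray below 0.018 m and z of stop in the frame of tray between -0.001 and 0.007 m and angle between stop's own z axis and vertical below 0.1 rad and contact force between the fingers and stop below 0.1 N and linear speed of stop below 0.02 m/s and angular speed of stop below 0.2 rad/s and z of drawer_front in the frame of jig below 0.036 m and distance of drawer_front from where it was at the start of the episode below 0.03 m), for 0.2 s.
2. then the weight stands released on the cork mat, the drawer front still in the jig (horizontal distance between weight and cork_mat below 0.015 m and z of weight in the frame of cork_mat between 0.001 and 0.009 m and angle between weight's own z axis and vertical below 0.1 rad and contact force between the fingers and weight below 0.1 N and linear speed of weight below 0.02 m/s and angular speed of weight below 0.2 rad/s and distance of drawer_front from where it was at the start of the episode below 0.03 m), for 0.2 s.
3. then the caul lies released on the felt, the drawer front still in the jig (horizontal distance between caul and felt below 0.015 m and z of caul in the frame of felt between 0 and 0.008 m and angle between caul's own z axis and vertical below 0.1 rad and contact force between the fingers and caul below 0.1 N and linear speed of caul below 0.02 m/s and angular speed of caul below 0.2 rad/s and angle between the x axis of caul and the x axis of felt, either way round below 0.2 rad and distance of drawer_front from where it was at the start of the episode below 0.03 m), for 0.2 s.
4. then the drawer front lies released on the rack (horizontal distance between drawer_front and rack below 0.015 m and z of drawer_front in the frame of rack between 0.016 and 0.024 m and angle between drawer_front's own z axis and vertical below 0.1 rad and contact force between the fingers and drawer_front below 0.1 N and linear speed of drawer_front below 0.02 m/s and angular speed of drawer_front below 0.2 rad/s and angle between the x axis of drawer_front and the x axis of rack, either way round below 0.2 rad), for 0.2 s.
At the end, for the whole second after the job is handed in: All released, at rest, level within 0.1 rad and at their place's height within 4 mm: stop on its foot within 18 mm of the tray's centre; weight, caul and drawer front within 15 mm of the centres of cork mat, felt and rack, the latter two lengthwise within 0.2 rad (all of step 4 and horizontal distance between stop and tray below 0.018 m and z of stop in the frame of tray between -0.001 and 0.007 m and angle between each of stop, weight, caul's own z axis and vertical below 0.1 rad and contact force between the fingers and stop below 0.1 N and linear speed of each of stop, weight, caul below 0.02 m/s and angular speed of each of stop, weight, caul below 0.2 rad/s and horizontal distance between weight and cork_mat below 0.015 m and z of weight in the frame of cork_mat between 0.001 and 0.009 m and contact force between the fingers and weight below 0.1 N and horizontal distance between caul and felt below 0.015 m and z of caul in the frame of felt between 0 and 0.008 m and contact force between the fingers and caul below 0.1 N and angle between the x axis of caul and the x axis of felt, either way round below 0.2 rad); the robot touches nothing.
It fails at once if one of the four parts falls freely (faster than 0.7 m/s, a drop of more than about 25 mm) ((contact force between each of the arm, the fingers and stop below 0.1 N and linear speed of stop above 0.7 m/s) or (contact force between each of the arm, the fingers and weight below 0.1 N and linear speed of weight above 0.7 m/s) or (contact force between each of the arm, the fingers and caul below 0.1 N and linear speed of caul above 0.7 m/s) or (contact force between each of the arm, the fingers and drawer_front below 0.1 N and linear speed of drawer_front above 0.7 m/s)).
It fails at once if the glue bottle is tipped (over 0.4 rad) or shifted by more than 30 mm (angle between glue_bottle's own z axis and vertical above 0.4 rad or distance of glue_bottle from where it was at the start of the episode above 0.03 m).
It also fails if it takes over 112 s, if anything falls off the work surface, if the arm or the gripper's body presses on something with over 40 N, if the wrist force passes 120 N, or if a joint passes its speed limit or range.

## Robot

A 6-joint arm with a two-finger parallel gripper is mounted at the origin on the work surface. World frame = base frame: x ahead of the robot, y to its left, z up, the work surface at z = 0. Lengths are in m, angles in rad, forces in N, time in s.
With the tool pointing down it reaches from about 0.275 to 0.875 m from the base axis. Payload 12.5 kg.
Tool frame: the origin (TCP) lies at the very end of the fingers, on their centre line; the grasp point (between the pads) lies 19 mm behind it (r.grasp_offset is the distance from the TCP to the grasp point, in m); z points along the fingers, y is the line along which they close (so a half turn about z gives the same grasp; the last joint's range is limited). The gripper opens to 85 mm and grips with 20 to 120 N. Pads are 22 mm wide; open, the fingers measure 114 mm over their backs; the gripper's body (76 mm by 85 mm) begins 54 mm behind the grasp point. The pads swing forward as they close: fully open they stand 13 mm farther back than shut.
Start: joints at [-1.299, 0.351, 1.652, -0, 1.139, -0.085], TCP at [0.192, -0.515, 0.231] pointing down, gripper open.
Joint ranges: [-2.75, 2.75], [-0.79, 2.1], [0.01, 2.65], [-1.57, 4.71], [0.07, 3.14], [-2.87, 2.87]. Speed limits (rad/s): [2.22, 2.22, 2.79, 3.14, 3.14, 3.14].

## Interface

Orientations are given as a rotation vector (axis times angle).
In Python, from bench import r gives the robot as it stands. Calls block until the motion is done:
- r.move_pose(position, orientation): joint-space move of the TCP to a pose.
- r.line_to(position, speed=0.15, frame=None, until_force=None): straight line of the TCP; frame=None keeps the orientation; speed is the mean speed in m/s. With until_force (N) it stops when the force on the tool has changed by that much, and returns True; else False.
- r.movej(angles): joint-space move.
- r.ungrasp() and r.gripper_close(): open the fingers fully, or close them until they stop; the grip force is fixed at half the most.
- r.hold(seconds).
- r.ik(position, orientation): joint angles nearest the present ones, or None.
- r.capture(name): name is "side" or "top" or "wrist"; returns a dict with "image" (384x512x3 uint8, blue, green, red), "fov_y" (degrees; the focal length in pixels is half the picture's height over the tangent of half this angle, whatever the lens; pixels are square), "cx", "cy" (the principal point, pixels), "R" (3x3) and "t" (3): a world point X has camera coordinates R X + t. Camera axes: x right, y down, z forward; pixel columns grow to the right and rows downward; lengths in m; the calibration is good to about 2 mm. A picture is of the moment at which its call begins. There is no depth.
A pose or a line that the arm cannot do raises r.PlanningError and nothing moves.
- r.job_done(): hands the job in; it is judged then, once.
Readings, each from a call of its own:
- r.get_time_s(): time.
- r.get_joint_pos(): joint angles.
- r.get_joint_velocities(): joint speeds.
- r.get_joint_torque(): joint torques, N m.
- r.get_eef_pos(): TCP position.
- r.get_tool_rot(): TCP orientation.
- r.get_wrist_force(): force on the tool from outside, world axes, zero at the start.
- r.get_torque(): the same for the moment, N m.
- r.get_opening(): finger opening in m.
- r.get_grip_force(): force on a finger pad.
Only numpy, scipy, OpenCV 4.12 (cv2) and the standard library are available. Lean on these libraries where they do the work, as an engineer would, in place of code of your own. Each camera call takes 0.05 s, during which the arm holds its last target. There are 200 camera calls.

## Working session

There is one attempt and no reset: what is moved stays moved. The work goes in short steps, each a Python script; the robot and the scene stay as the last script left them, time stands still between calls to the robot, and variables do not carry over. Pictures are saved under pics/ and viewed, at most 14 in all, crops included, and the job is handed in when it is done.

```bash
ls; mkdir -p pics; python3 - <<'E'
from bench import r
import cv2,pickle
for n in ("top","side"):
    c=r.capture(n); cv2.imwrite(f"pics/{n}0.png",c["image"]); pickle.dump(c,open(n+".pkl","wb"))
    print(n,c["fov_y"],c["cx"],c["cy"],c["R"].round(3).tolist(),c["t"].round(3).tolist(), (-c["R"].T@c["t"]).round(3))
    cv2.imwrite(f"pics/{n}0b.png",cv2.resize(c["image"],(800,600),interpolation=cv2.INTER_CUBIC))
print(r.get_time_s(), r.get_tool_rot())
E
```

```text
pics
top 54.75016561984919 253.5152624453888 189.99477060956684 [[0.024, -1.0, 0.009], [-0.995, -0.025, -0.093], [0.094, -0.007, -0.996]] [-0.077, 0.485, 1.031] [ 0.388 -0.058  1.073]
side 43.169613532162096 249.55422860774024 187.24937392706178 [[-0.843, -0.538, -0.005], [-0.402, 0.636, -0.659], [0.358, -0.554, -0.752]] [0.381, 0.281, 1.219] [-0.002  0.702  1.104]
0.1 [-3.09074668e+00 -5.57326940e-01  1.63615351e-04]
```

View pics/top0b.png

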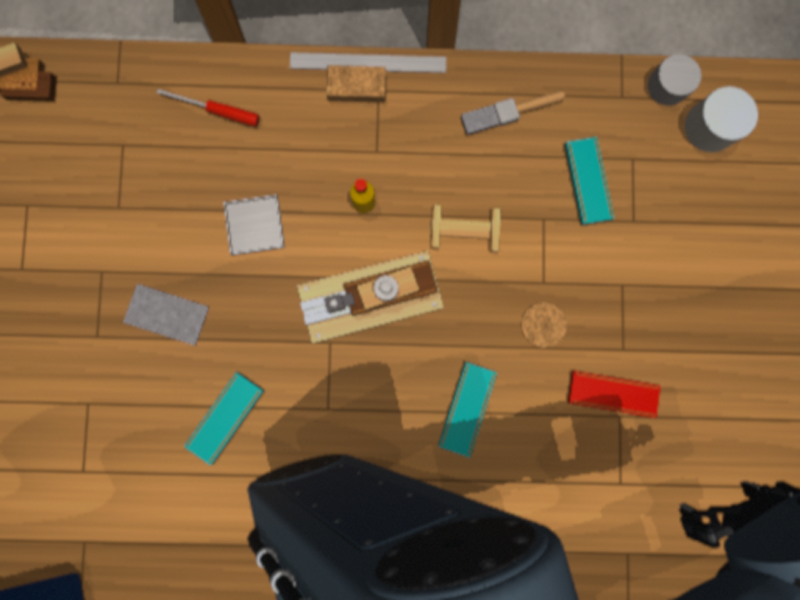

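View pics/side0b.png

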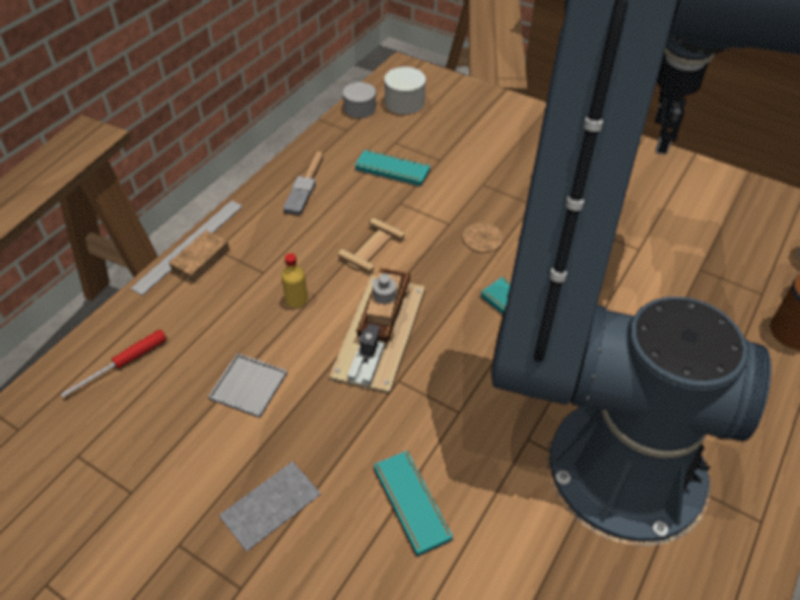

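Top view (800×600 scale): jig centred about (370,297) with the rail end at left; tray (254,225), felt (166,314), rack (466,228), cork (545,325), bottle (361,195). I'll get rough positions, then look from the wrist camera above the jig.

```bash
cat > h.py <<'E'
from bench import r
import cv2, numpy as np, pickle
from scipy.spatial.transform import Rotation as Ro
def ray(c,uv,z):
    f=192/np.tan(np.radians(c["fov_y"]/2)); uv=np.atleast_2d(np.array(uv,float))
    d=np.c_[(uv[:,0]-c["cx"])/f,(uv[:,1]-c["cy"])/f,np.ones(len(uv))]@c["R"]
    o=-c["R"].T@c["t"]; return (o+d*((z-o[2])/d[:,2])[:,None])[:,:2]
def proj(c,P):
    f=192/np.tan(np.radians(c["fov_y"]/2)); q=np.atleast_2d(P)@c["R"].T+c["t"]
    return np.c_[c["cx"]+f*q[:,0]/q[:,2],c["cy"]+f*q[:,1]/q[:,2]]
def down(yaw): # tool y axis at angle yaw+90deg (tool x along yaw), z down
    x=np.array([np.cos(yaw),np.sin(yaw),0]); z=np.array([0,0,-1.]); y=np.cross(z,x)
    return Ro.from_matrix(np.c_[x,y,z]).as_rotvec()
def snap(n,name,crop=None):
    c=r.capture(n); pickle.dump(c,open(f"{name}.pkl","wb"))
    cv2.imwrite(f"pics/{name}.png",cv2.resize(c["image"],(800,600),interpolation=cv2.INTER_CUBIC)); return c
E
python3 - <<'E'
from h import *
c=pickle.load(open("top.pkl","rb")); k=1/1.5625
for n,p,z in [("jig",[(298,287),(430,252),(443,306),(312,342)],.012),("tray",[(225,203),(277,196),(284,248),(232,254)],.01),
 ("felt",[(137,286),(208,305),(196,344),(124,321)],.004),("rack",[(436,227),(496,230)],.02),("cork",[(545,325)],.005),("bottle",[(361,185)],.12)]:
    P=ray(c,np.array(p)*k,z); print(n,P.mean(0).round(3),P.round(3).tolist())
j=ray(c,np.array([(298,287),(430,252),(443,306),(312,342)])*k,.012)
v=(j[0]+j[3]-j[1]-j[2]); yaw=np.arctan2(v[1],v[0]); print("yaw",yaw)
ctr=j.mean(0)
for dy in (0,np.pi):
    q=r.ik([*ctr,.30],down(yaw+dy)); print(q)
E
```

```text
jig [ 0.487 -0.019] [[0.501, 0.115], [0.573, -0.126], [0.473, -0.152], [0.401, 0.086]]
tray [0.615 0.201] [[0.656, 0.258], [0.671, 0.162], [0.574, 0.144], [0.56, 0.24]]
felt [0.446 0.357] [[0.496, 0.414], [0.465, 0.281], [0.392, 0.299], [0.431, 0.433]]
rack [ 0.617 -0.191] [[0.618, -0.136], [0.616, -0.247]]
cork [ 0.443 -0.342] [[0.443, -0.342]]
bottle [ 0.665 -0.001] [[0.665, -0.001]]
yaw 1.8611396993531921
[-1.35099859e-01  1.68052572e-01  1.71749611e+00 -4.44089210e-16
  1.25604397e+00 -4.25443231e-01]
[-0.13509986  0.16805257  1.71749611  0.          1.25604397  2.71614942]
```

```bash
python3 - <<'E'
from h import *
r.move_pose([.487,-.019,.27],down(1.861))
c=snap("wrist","w1"); print(c["fov_y"],(-c["R"].T@c["t"]).round(3),c["R"].round(2).tolist(),r.get_time_s(),r.get_opening())
E
```

```text
68.30644068677812 [0.47  0.044 0.413] [[0.96, 0.29, 0.0], [0.27, -0.93, 0.26], [0.08, -0.25, -0.97]] 2.225 0.0855251287102353
```

View pics/w1.png

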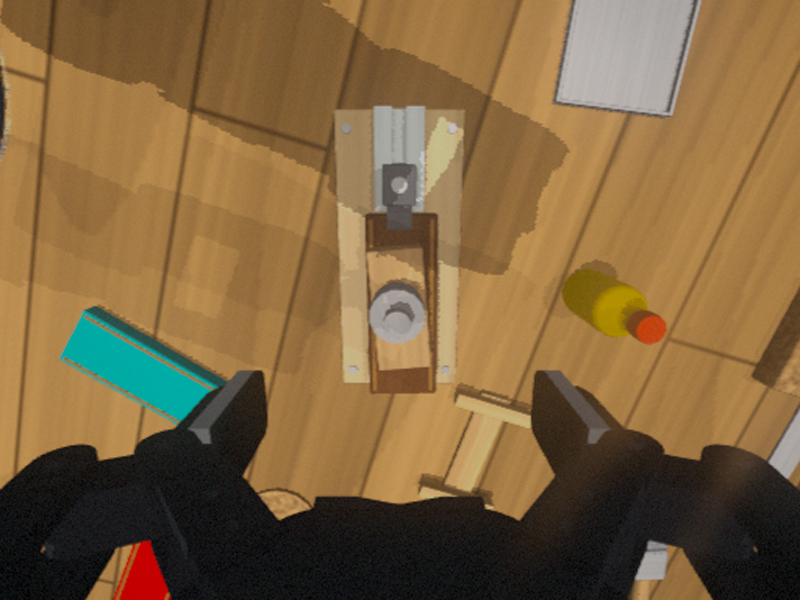

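Wrist view: jig corners (335,109),(465,109),(454,382),(345,384); stop body top about (383–417, 165–205); weight knob (399,315); caul corners (369,250),(420,246),(428,366),(377,371); drawer front (366,213)–(437,391). I'll compute poses in the jig frame.

```bash
python3 - <<'E'
from h import *
c=pickle.load(open("w1.pkl","rb")); k=1/1.5625; W=lambda p,z: ray(c,(np.atleast_2d(p)+.5)*k-.5,z)
j=W([(335,109),(465,109),(454,382),(345,384)],.012)
v=(j[0]+j[1]-j[2]-j[3]); yaw=np.arctan2(v[1],v[0]); ctr=j.mean(0); print("jig",ctr,yaw,np.linalg.norm(v)/2,np.linalg.norm(j[0]-j[1]))
X=np.array([np.cos(yaw),np.sin(yaw)]);Y=np.array([-X[1],X[0]]); M=np.c_[X,Y]
for n,p,z in [("stop",[(382,164),(417,164),(417,206),(382,206)],.069),("rail",[(374,107),(424,107),(374,190),(424,190)],.029),("drawer",[(366,213),(437,213),(434,391),(372,391)],.047),("caul",[(369,250),(420,246),(428,366),(377,371)],.073),("knob",[(398,317)],.121),("disc",[(397,314)],.101)]:
    P=W(p,z); print(n,P.mean(0).round(4),((P-ctr)@M).round(4).tolist(),((P-ctr)@M).mean(0).round(4))
P=W([(369,250),(420,246),(428,366),(377,371)],.073); v=P[0]+P[1]-P[2]-P[3]; print("caul yaw",np.arctan2(v[1],v[0]))
im=c["image"]; cv2.imwrite("pics/w1c.png",cv2.resize(im[60:260,200:310],None,fx=3,fy=3,interpolation=cv2.INTER_CUBIC))
E
```

```text
jig [ 0.48945413 -0.01740396] 1.8587244528589644 0.25047204658205924 0.10913096598256976
stop [0.4709 0.0434] [[0.0788, 0.0135], [0.0788, -0.0125], [0.0483, -0.0128], [0.0483, 0.0138]] [0.0636 0.0005]
rail [0.4626 0.0705] [[0.1241, 0.021], [0.1242, -0.0192], [0.0596, 0.0218], [0.0596, -0.0202]] [0.0919 0.0008]
drawer [ 0.5022 -0.0527] [[0.0417, 0.0276], [0.0418, -0.0301], [-0.1166, -0.0312], [-0.1166, 0.025]] [-0.0374 -0.0022]
caul [ 0.4979 -0.0495] [[0.0153, 0.0239], [0.0184, -0.0154], [-0.081, -0.0234], [-0.0855, 0.0189]] [-0.0332  0.001 ]
knob [ 0.4948 -0.0409] [[-0.0241, 0.0015]] [-0.0241  0.0015]
disc [ 0.4952 -0.0448] [[-0.0279, 0.0023]] [-0.0279  0.0023]
caul yaw 1.9236630686910539
```

View pics/w1c.png

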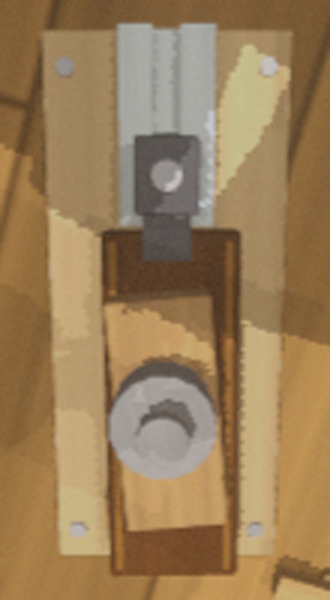

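```bash
cat >> h.py <<'E'
JC=np.array([.48945,-.0174]); JY=1.8587
JM=np.array([[np.cos(JY),-np.sin(JY)],[np.sin(JY),np.cos(JY)]])
def J(x,y,z): return [*(JC+JM@[x,y]),z]
E
python3 - <<'E'
from h import *
o=down(JY)
r.move_pose(J(.0636,.0006,.13),o)
print(r.line_to(J(.0636,.0006,.037),speed=.08,until_force=8))
print(r.get_eef_pos()); r.gripper_close(); print("open",r.get_opening(),r.get_grip_force(),r.get_wrist_force())
for x in (.085,.11,.135,.155):
    s=r.line_to(J(x,.0008,.037),speed=.05,until_force=20); print(s,r.get_opening(),r.get_wrist_force(),r.get_eef_pos())
    if s: break
snap("wrist","w2"); print(r.get_time_s())
E
```

```text
False
[0.47111465 0.0434004  0.03740809]
open 0.025428138251001292 59.47962820529938 [-4.59966963 -2.35618104  6.22930959]
False 0.0255347321543816 [-3.43164126 -0.50851103  5.78515139] [0.46410253 0.06379583 0.03719761]
False 0.025411319889649776 [-3.80488797 -1.25112217  6.97254733] [0.45700752 0.08769611 0.03719561]
False 0.025107721495483334 [-2.83981927 -0.61616546  6.10477489] [0.44988928 0.11180533 0.03708928]
False 0.025237319488578172 [-0.37069389 -0.01369776 -1.3712999 ] [0.44470207 0.13114138 0.0369503 ]
7.2583
```

View pics/w2.png

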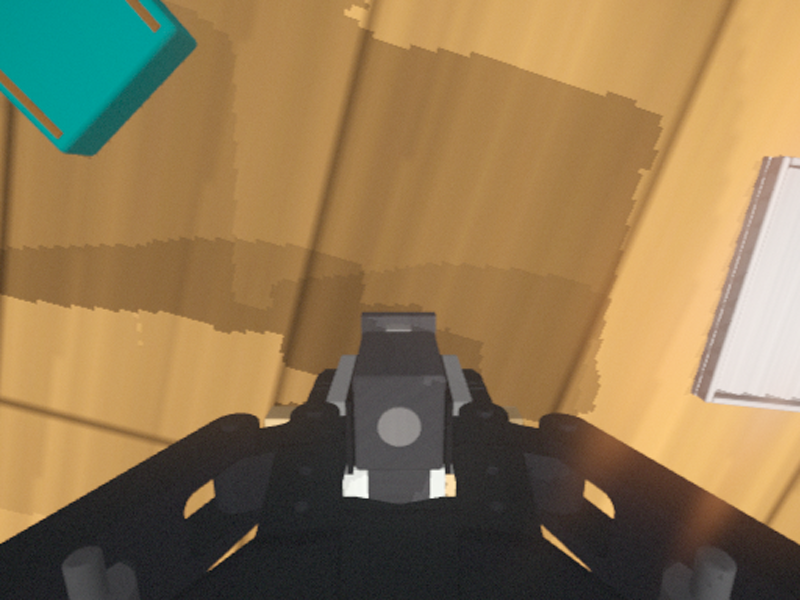

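The stop is out of the slot and held square in the fingers. Next I place it in the tray.

```bash
python3 - <<'E'
from h import *
o=down(JY); t=[.615,.201]
p=r.get_eef_pos(); r.line_to([p[0],p[1],.11],speed=.12)
r.move_pose([*t,.10],o); print(r.get_opening())
r.line_to([*t,.035],speed=.1)
print(r.line_to([*t,.021],speed=.015,until_force=4),r.get_eef_pos(),r.get_wrist_force())
r.ungrasp(); r.hold(.2)
r.line_to([*t,.13],speed=.12)
r.move_pose([*(np.array(t)+[.0,-.09]),.24],o)
snap("wrist","w3"); print(r.get_time_s())
E
```

```text
0.02522830383555752
True [0.61493493 0.20098295 0.02426588] [-0.9572381  -0.45112885  6.18143368]
12.8083
```

View pics/w3.png

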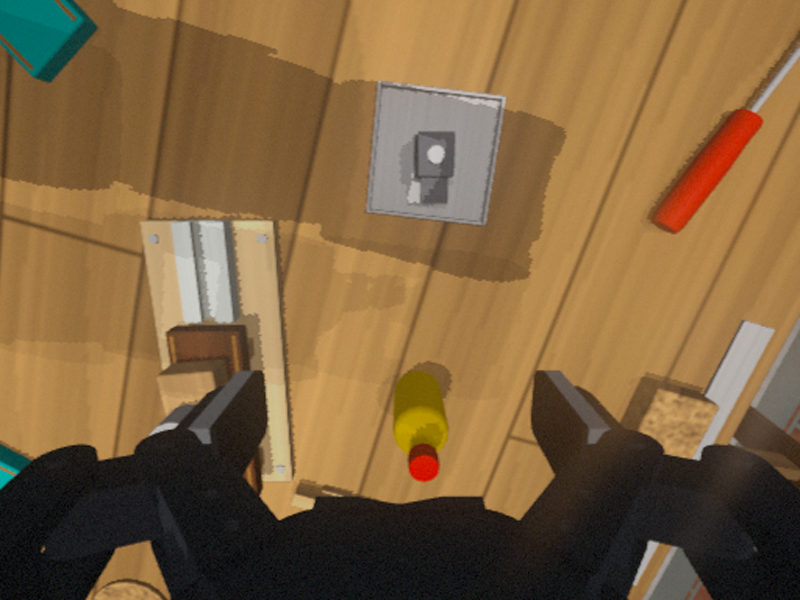

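Stop stands in the middle of the tray (stop about (435,165), tray corners (379,83)–(487,224)); bottle is untouched. Next the weight.

```bash
python3 - <<'E'
from h import *
o=down(JY); c=pickle.load(open("w1.pkl","rb")); k=1/1.5625
a=ray(c,[397*k,323*k],.121)[0]; b=ray(c,[397*k,316.5*k],.101)[0]; print(a,b); w=(a+b)/2
t=[.443,-.342]
print(r.ik([*t,.2],o))
r.move_pose([*w,.19],o)
print(r.line_to([*w,.077],speed=.1,until_force=8))
r.gripper_close(); print("open",r.get_opening(),r.get_grip_force())
r.line_to([*w,.083],speed=.03); r.line_to([*w,.17],speed=.1); print(r.get_opening(),r.get_wrist_force())
r.move_pose([t[0]+.03,t[1]+.08,.17],o)
c=snap("wrist","w4"); print(r.get_time_s())
E
```

```text
[ 0.4956554  -0.04543805] [ 0.49600436 -0.04674372]
[-0.74062163  0.40222028  1.6592834   0.          1.08008898 -1.0285253 ]
False
open 0.039448011481043925 59.354209899902344
0.039012956284324815 [-0.60774098  0.61551727 -3.65666905]
17.7
```

View pics/w4.png

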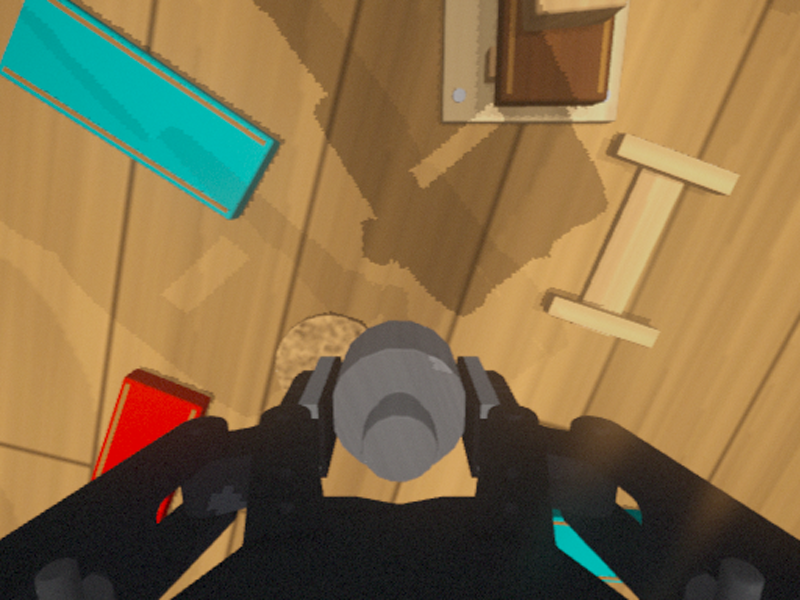

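Weight is held; knob top at (400,442). Cork's edge is visible at left (276) and top (313). Rack bearers are at (676,164) and (602,319). I'll compute the offsets and then place the weight.

```bash
python3 - <<'E'
from h import *
o=down(JY); c=pickle.load(open("w4.pkl","rb")); k=1/1.5625; W=lambda p,z: ray(c,(np.atleast_2d(p)+.5)*k-.5,z)
e=r.get_eef_pos(); off=W((400,442),.214)[0]-e[:2]; print("knob off",off, "tool frame",JM.T@off)
B=W([(623,133),(739,176),(728,194),(613,153)],.02); A=W([(552,290),(660,330),(653,347),(543,308)],.02)
v=B.mean(0)-A.mean(0); print("rack",(A.mean(0)+B.mean(0))/2,np.linalg.norm(v),np.arctan2(v[1],v[0]))
# cork: circle through visible rim points
P=W([(276,358),(283,335),(300,319),(325,313),(350,316),(366,324)],.005)
s=np.linalg.lstsq(np.c_[2*P,np.ones(len(P))],(P**2).sum(1),rcond=None)[0]
print("cork",s[:2],np.sqrt(s[2]+s[:2]@s[:2]), np.linalg.norm(P-[.443,-.342],axis=1))
E
```

```text
knob off [0.00085561 0.00294905] tool frame [ 0.00258472 -0.00165775]
rack [ 0.61898875 -0.18999676] 0.10793170828065393 1.5348606652756878
cork [ 0.44474283 -0.33759691] 0.041674004394154446 [0.0392206  0.04204199 0.04407119 0.04461077 0.0460389  0.04678679]
```

```bash
python3 - <<'E'
from h import *
o=down(JY); t=np.array([.444,-.339])-[.0009,.0029]
r.move_pose([*t,.08],o); r.line_to([*t,.02],speed=.1)
print(r.line_to([*t,.006],speed=.015,until_force=4),r.get_eef_pos(),r.get_wrist_force())
r.ungrasp(); r.hold(.2)
r.line_to([*t,.12],speed=.12)
r.move_pose(J(-.06,0,.26),o)
c=snap("wrist","w5"); print(r.get_time_s())
E
```

```text
True [ 0.44305074 -0.34187385  0.00950526] [-0.66410401  0.78319489  5.81737927]
22.7333
```

View pics/w5.png

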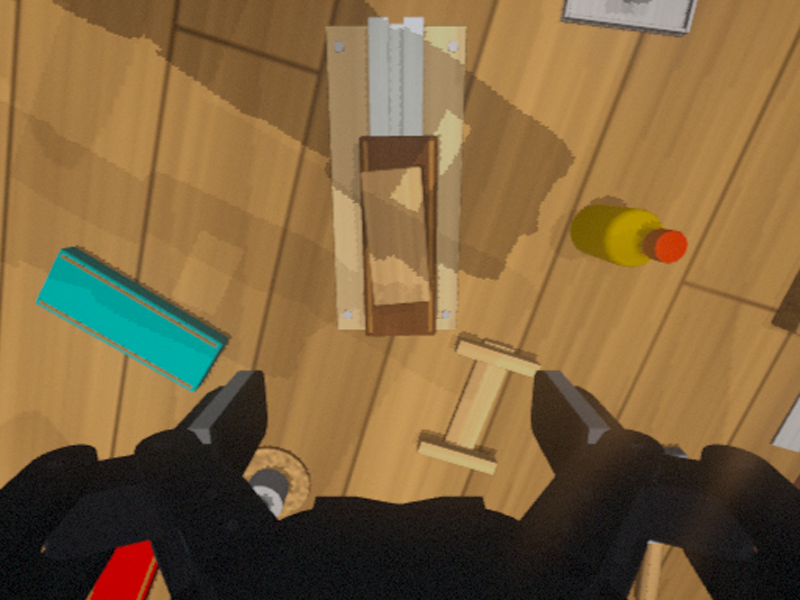

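Caul top corners (361,171),(419,166),(429,301),(373,306); the drawer front has not moved, and the weight stands on the cork. Pick up the caul, with the felt pose from a mask in the top image.

```bash
python3 - <<'E'
from h import *
c=pickle.load(open("w5.pkl","rb")); k=1/1.5625; W=lambda p,z: ray(c,(np.atleast_2d(p)+.5)*k-.5,z)
P=W([(361,171),(419,166),(429,301),(373,306)],.073); v=P[0]+P[1]-P[2]-P[3]; cy=np.arctan2(v[1],v[0]); cc=P.mean(0)
D=W([(360,137),(438,137),(434,334),(366,334)],.047); v=D[0]+D[1]-D[2]-D[3]
print("caul",cc,cy,"drawer",D.mean(0),np.arctan2(v[1],v[0]))
T=pickle.load(open("top.pkl","rb")); m=(cv2.cvtColor(T["image"],cv2.COLOR_BGR2HSV)[...,1]<60).astype(np.uint8)
m[:,:75]=0;m[:,138:]=0;m[:178]=0;m[225:]=0
m=cv2.morphologyEx(m,cv2.MORPH_CLOSE,np.ones((3,3)))
ct=max(cv2.findContours(m,0,2)[0],key=cv2.contourArea); F=ray(T,ct[:,0],.004)
(fc,sz,a)=cv2.minAreaRect((F*1000).astype(np.float32)); b=cv2.boxPoints((fc,sz,a)); 
e=b[1]-b[0] if np.linalg.norm(b[1]-b[0])>np.linalg.norm(b[2]-b[1]) else b[2]-b[1]
fy=np.arctan2(*e[::-1])%np.pi; fc=np.array(fc)/1000; print("felt",fc,sz,fy)
assert np.hypot(*(fc-[.446,.357]))<.01 and abs(fy-1.315)<.1
print(r.ik([*fc,.15],down(fy)))
r.move_pose([*cc,.14],down(cy))
print(r.line_to([*cc,.052],speed=.1,until_force=8))
r.gripper_close(); print("open",r.get_opening(),r.get_grip_force())
r.line_to([*cc,.058],speed=.03); r.line_to([*cc,.15],speed=.1); print(r.get_opening(),r.get_wrist_force())
r.move_pose([fc[0],fc[1]-.10,.15],down(fy))
snap("wrist","w6"); np.save("felt.npy",[*fc,fy]); print(r.get_time_s())
E
```

```text
caul [ 0.49821016 -0.05006562] 1.9382373715053873 drawer [ 0.50245292 -0.0541218 ] 1.8639933726517142
felt [0.44619897 0.3582532 ] (139.63465881347656, 73.88700866699219) 1.276777
[ 5.95155037e-01  4.84989700e-01  1.66852996e+00 -4.44089210e-16
  9.88072995e-01  8.89174357e-01]
False
open 0.04307746140494123 61.73438787460327
0.042929418212995785 [ 0.45475703 -0.71145329 -1.14195806]
27.45
```

View pics/w6.png

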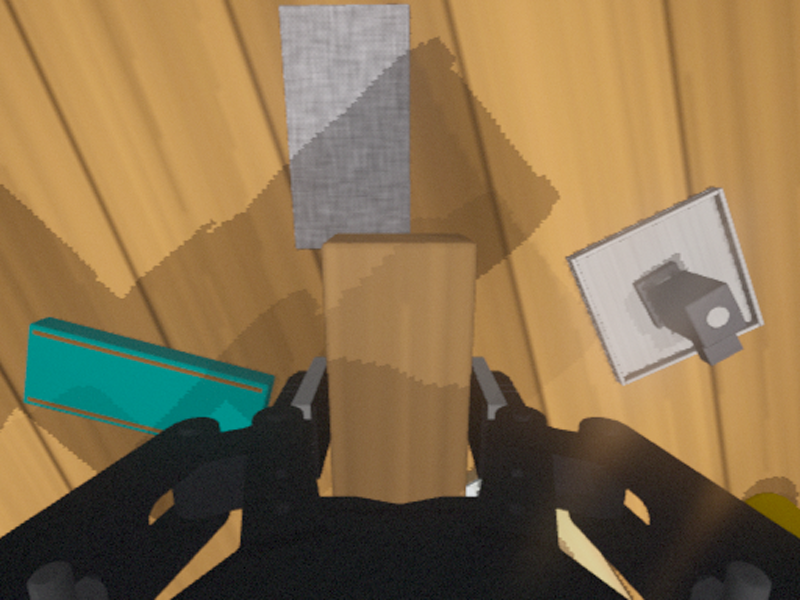

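Caul is square in the fingers (front edge (324–475, 242)). Felt corners are (280,6),(410,4),(410,246),(297,248). Refine and place.

```bash
python3 - <<'E'
from h import *
c=pickle.load(open("w6.pkl","rb")); k=1/1.5625; W=lambda p,z: ray(c,(np.atleast_2d(p)+.5)*k-.5,z)
P=W([(280,6),(410,4),(410,246),(297,248)],.004); v=P[0]+P[1]-P[2]-P[3]; fy=np.arctan2(v[1],v[0]); fc=P.mean(0)
f0=np.load("felt.npy"); print("felt",fc,fy,np.linalg.norm(v)/2,f0)
u=np.array([np.cos(f0[2]),np.sin(f0[2])]); e=r.get_eef_pos()[:2]
n=W([(324,242),(475,242)],.171).mean(0)-e; lon=n@u-.05; print("caul front lon/lat",n@u,n@[-u[1],u[0]])
fc=(fc+f0[:2])/2; fy=(fy+f0[2])/2; assert np.hypot(*(fc-f0[:2]))<.006 and abs(fy-f0[2])<.05
t=fc-np.clip(lon,-.01,.01)*np.array([np.cos(fy),np.sin(fy)]); o=down(fy)
r.move_pose([*t,.08],o); r.line_to([*t,.02],speed=.1)
print(r.line_to([*t,.005],speed=.015,until_force=4),r.get_eef_pos(),r.get_wrist_force())
r.ungrasp(); r.hold(.2)
r.line_to([*t,.12],speed=.12)
# drawer front
D=[.5024,-.0538]; 
r.move_pose([*D,.14],down(1.862))
print(r.line_to([*D,.030],speed=.1,until_force=8),r.get_eef_pos())
r.gripper_close(); print("open",r.get_opening(),r.get_grip_force())
r.line_to([*D,.036],speed=.03); r.line_to([*D,.12],speed=.1); print(r.get_opening(),r.get_wrist_force())
snap("wrist","w7"); print(r.get_time_s())
E
```

```text
felt [0.44706221 0.35831717] 1.2859264513832307 0.13859706568838284 [0.44619897 0.3582532  1.27677703]
caul front lon/lat 0.05163569113358386 -0.0014271826546762938
True [0.44610602 0.35667874 0.00961428] [-0.26673071 -1.20260591  5.39556516]
False [ 0.50276811 -0.05385394  0.0305319 ]
open 0.0586521059135567 63.93266201019287
0.05829205589190185 [-0.28214814  0.49324441 -1.60320773]
35.7833
```

View pics/w7.png

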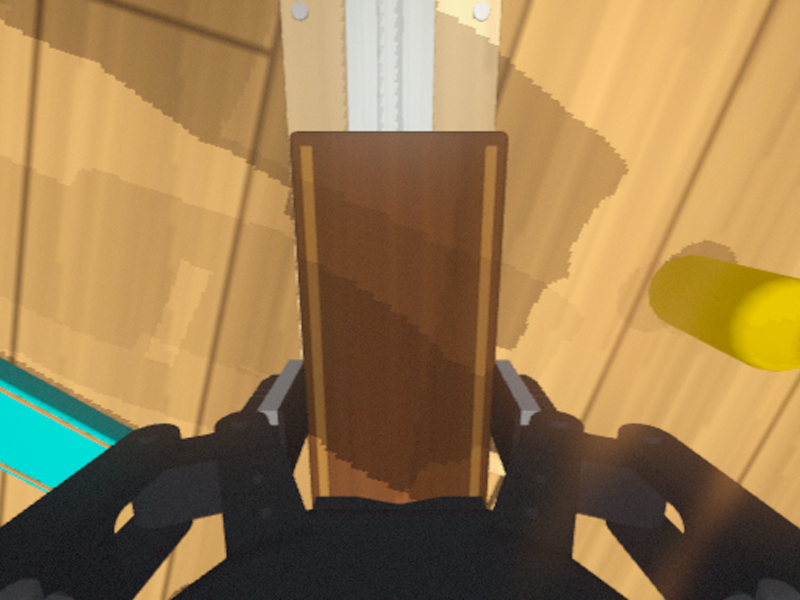

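Drawer front is held level, with its front edge at (292–507, 131). Place it on the rack.

```bash
python3 - <<'E'
from h import *
c=pickle.load(open("w7.pkl","rb")); k=1/1.5625; W=lambda p,z: ray(c,(np.atleast_2d(p)+.5)*k-.5,z)
u=np.array([np.cos(1.862),np.sin(1.862)]); n=W([(292,132),(507,132)],.137).mean(0)-r.get_eef_pos()[:2]
lon=n@u-.08; print("lon",lon,n@[-u[1],u[0]])
ry=1.535; t=np.array([.6185,-.190])-np.clip(lon,-.01,.01)*np.array([np.cos(ry),np.sin(ry)]); o=down(ry)
r.move_pose([*t,.10],o); r.line_to([*t,.034],speed=.1)
print(r.line_to([*t,.016],speed=.015,until_force=4),r.get_eef_pos(),r.get_wrist_force())
r.ungrasp(); r.hold(.3)
r.line_to([*t,.14],speed=.12)
r.move_pose([.35,-.35,.3],down(1.3)); snap("top","t2"); print(r.get_time_s())
E
```

```text
lon -0.0007200655310240361 -0.0019209055014402074
True [ 0.61846829 -0.18924396  0.02189089] [-2.13428439 -0.2949617   5.1758732 ]
41.3583
```

View pics/t2.png

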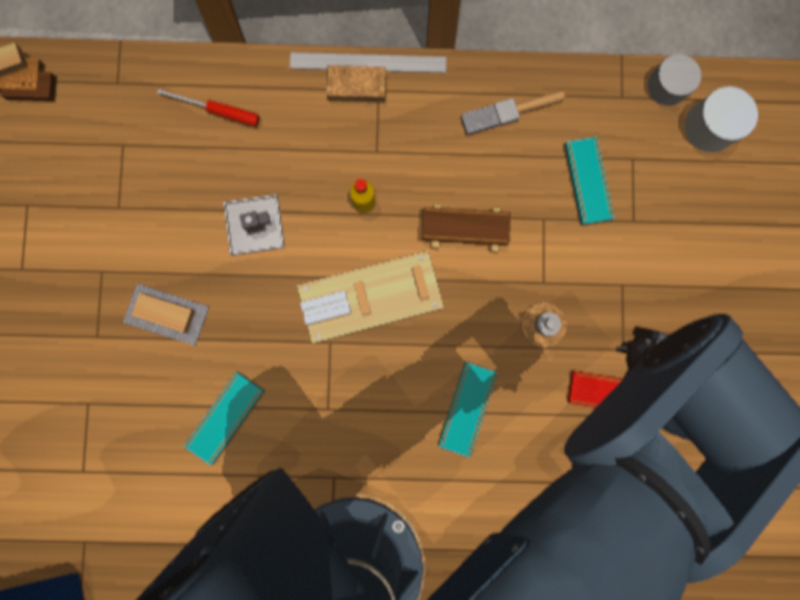

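The top view shows all four parts centred on their places: stop (256,222), caul (162,313), drawer front (465,227), weight (547,322). The bottle is unmoved at (361,195), so I'm handing in.

```bash
python3 -c "
from bench import r
print(r.job_done())"
```

```text
the job is handed in; nothing more can be done
None
```

The job is handed in at about 41 s: the stop, weight, caul and drawer front were each set down on their places in order and the glue bottle was left where it stood; the judge gave no verdict back.

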